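# Load the bottom cassette into the reader and restack the case

## Task

The long dark steel cassette has to go into the open bay of the white reader, but the short case stacked on it would not pass under the reader's hood. Lift the short case off and stand it upright on the rubber mat, push the long cassette along the bench (never lifting it) until its end is fully home against the back of the bay, then put the short case back on the part of the cassette that still shows, upright, square with it and not overhanging. Leave everything else on the bench where it is.

Things in the scene. Friction and masses are not known exactly. Their poses are not given: they have to be found in the camera images.
- cassette_center (a point): Centre (17 mm above the bench) of the long flat perforated dark-steel cassette, a closed loose box 170 mm long (x) x 90 mm wide (y) x 34 mm high, 0.4-0.8 kg. Too wide to grasp: push it on its -x end. At the start its +x end points at the reader's bay, 105-150 mm short of home, up to 20 mm off the bay's centre line, turned by up to 0.15 rad.
- case_center (a point): Centre (half-way up) of the short closed grey plastic case with a small steel latch, a loose box 76 mm long (its x) x 56 mm wide (its y) x 40 mm high, about 0.2-0.35 kg, z up. It starts lying flat on the cassette, its long side along the cassette's, towards the cassette's +x end. Grasp it across its 56 mm width, from above.
- mat: Flat black rubber mat fixed to the bench, 130 mm (its x) x 120 mm (its y) x 3 mm thick, empty at the start. Origin at the centre of its underside.
- reader: White table instrument fixed to the bench, with an open-fronted bay before it. Origin on the bench at the foot of the bay's back stop (vertical face); +x is the way the cassette goes in, z up. Its box (100 deep, 170 wide, 75 mm high) lies at x > 0. The bay floor is the bench itself. The cassette is home when its end touches the stop, its centre then at x = -85 mm.
- reader_hood (a point): Middle of the front top edge of the reader's black hood, 60 mm above the bench; axes as the reader's. The hood is 170 mm wide and overhangs the bay by 45 mm from the back stop; underside 44 mm above the bench: the cassette passes, the stacked pair does not. The cassette at home shows 125 mm of its length in front of it.
- reader_mouth (a point): On the bench, middle of the front ends of the bay's side cheeks, 60 mm before the back stop; axes as the reader's. The cheeks are 104 mm apart inside and 45 mm high; in front of them 30 mm high white guide plates flare out to about 150 mm apart, 35 mm further out.
- jar: Bystander: small white jar with steel cap, 42 mm across, 45 mm high, beside the reader's bay. Origin at the centre of its foot.
- bottle: Bystander: glass bottle, 60 mm across, 90 mm high, at the far side of the bench. Origin at the centre of its foot.
- flask: Bystander: amber jar, 60 mm across, 75 mm high, at the far side. Origin at the centre of its foot.
- dish: Bystander: steel bowl, 90 mm across, 35 mm high, at the far side. Origin at the centre of its foot.
- forceps: Bystander: steel forceps, 130 mm long, lying flat at the far side. Origin at the middle.
- tip_rack: Bystander: white open divided box 120 x 85 x 50 mm at the left. Origin at the centre of its underside.
- driver: Bystander: screwdriver 150 mm long, lying at the left. Origin at its middle.
Mind the look-alikes: they are no part of the job. Leave any orange look-alike of the part that bears cassette_center alone.

How it is judged:
By the outcome, as a careful person would: the job done as asked, in the order asked, and still so for the second after the job is handed in, with the robot touching nothing.
It also fails if it takes over 72 s, if anything falls off the work surface, if the arm or the gripper's body presses on something with over 40 N, if the wrist force passes 120 N, or if a joint passes its speed limit or range.

## Robot

A 6-joint arm with a two-finger parallel gripper is mounted at the origin on the work surface. World frame = base frame: x ahead of the robot, y to its left, z up, the work surface at z = 0. Lengths are in m, angles in rad, forces in N, time in s.
With the tool pointing down it reaches from about 0.375 to 0.975 m from the base axis. Payload 3.8 kg.
Tool frame: the origin (TCP) lies midway between the tips of the shut fingers; the grasp point (between the pads) lies 19 mm behind it; x points along the fingers, z is the direction in which the jaws open and shut, and the axes are right-handed (so a half turn about x gives the same grasp; the last joint's range is limited). The gripper opens to 85 mm and grips with 20 to 120 N. Pads are 22 mm wide; open, the fingers measure 114 mm over their backs; the gripper's body (76 mm by 85 mm) begins 54 mm behind the grasp point. The pads swing forward as they close: fully open they stand 13 mm farther back than shut.
Start: joints at [-1.192, 0.264, 1.604, -0, 1.274, -0.037], TCP at [0.273, -0.617, 0.231] pointing down, gripper open.
Joint ranges: [-2.63, 2.63], [-0.94, 2.18], [0.31, 2.57], [-1.31, 4.45], [0, 2.66], [-2.55, 2.55]. Speed limits (rad/s): [2.57, 2.57, 3.14, 3.14, 3.14, 3.14].

## Interface

Orientations are given as a rotation vector (axis times angle).
In Python, from workcell import * gives the robot as it stands. The module is installed in compiled form; this text tells all that it offers.
- The arm moves only by the tool carry_out, never from a script. Its arguments are lists of equal length, an entry for each row: "offset": the shift along the tool's x, y, z in cm, a list of three; "delta_rot": the turn, a rotation vector about the tool's x, y, z in degrees, a list of three. A call has exactly 5 rows; each row shifts and turns the commanded pose from where the row before left it, along the tool's axes as they then stand; what a row does not reach is not made up. A row lasts 1/12 s, in which the tool goes at most 41.7 mm and 7.16 degrees, less where a joint would pass 70% of its speed; a pose out of reach is approached as far as the arm can. A call is refused whole if a number of a shift passes 4.17 or a number of a turn 7.16, either way. A call with a gripper value outside its range is refused whole. "fingers" is the opening, from -1 (shut) to 1 (fully open), set as the call begins (left out, the last holds). The fingers move at their own pace and stop on an object; "newtons" is the grip in N (left out, the last holds). Time passes only in rows, so rows that do not move let the fingers close, or fill a call up. It gives the time, the measured TCP pose, the force and the opening at its end, in the units of the state.
- read_state(): the state, without advancing time (a new reading comes with each control period).
- read_camera(name): name is "scene" or "top" or "wrist"; returns (picture, depth): 420x560x3 uint8, red, green, blue; 420x560 float32, m along the optical axis (not along the pixel's ray), 0 where there is no reading.
- get_calibration(name): a dict with "fx", "fy", "cx", "cy" (pixels), "distortion" ([k1, k2, p1, p2, k3] as OpenCV has them; the pictures are not rectified), "R" (3x3) and "t" (3): a world point X has camera coordinates R X + t; the wrist camera has in their place "mount" (4x4, takes a point from camera to tool coordinates, whose origin is the TCP and whose axes are the tool frame's). Camera axes: x right, y down, z forward; pixel columns grow to the right and rows downward; lengths in m; the calibration is good to about 2 mm. A picture is of the moment at which its call begins: read the wrist's pose just before it. get_calibration takes no time and is no camera call.
- finish_job(): hands the job in, once; it reports no verdict.
The state is a dict: "time": time; "q": joint angles; "joint_vel": joint speeds; "joint_torque": joint torques, N m; "tool_pos": TCP position; "tcp_rot": TCP orientation; "wrist_force": force on the tool from outside, world axes, zero at the start; "torque": the same for the moment, N m; "width": opening from 0.0 (shut) to 1.0 (fully open).
Only numpy, scipy, OpenCV 4.12 (cv2) and the standard library are available. Lean on these libraries where they do the work, as an engineer would, in place of code of your own. Each camera call takes 0.05 s, during which the arm holds its last target. There are 200 camera calls.

## Working session

There is one attempt and no reset: what is moved stays moved. The work goes in short steps, Python scripts to look and compute and a tool call to move; the robot and the scene stay as the last step left them, time stands still between calls to the robot, and variables do not carry over. Pictures are saved under pics/ and viewed, about 8 in all and at most 12, crops included, and the job is handed in when it is done.

Besides the shell and the picture viewer there is one more tool, called after "Call:" as name(argument=value, ...) on one line, values as JSON. carry_out: Moves the arm, as the interface text tells. Its arguments: {"type":"object","properties":{"offset":{"type":"array"},"delta_rot":{"type":"array"},"fingers":{"type":"number"},"newtons":{"type":"number"}},"required":["offset","delta_rot"]}

```bash
mkdir -p pics; cat > h.py <<'E'
from workcell import *
import numpy as np, cv2
from scipy.spatial.transform import Rotation as Ro
def world(name, pic, depth, st=None):
    c=get_calibration(name); h,w=depth.shape
    K=np.array([[c['fx'],0,c['cx']],[0,c['fy'],c['cy']],[0,0,1]])
    u,v=np.meshgrid(np.arange(w),np.arange(h))
    p=cv2.undistortPoints(np.stack([u,v],-1).reshape(-1,1,2).astype(float),K,np.array(c['distortion'])).reshape(h,w,2)
    P=np.dstack([p*depth[...,None],depth])
    if 'mount' in c:
        M=np.array(c['mount']); P=P@M[:3,:3].T+M[:3,3]
        P=P@Ro.from_rotvec(st['tcp_rot']).as_matrix().T+np.array(st['tool_pos'])
    else: P=(P-np.array(c['t']))@np.array(c['R'])
    P[depth<=0]=np.nan
    return P
def snap(name):
    st=read_state(); pic,d=read_camera(name); return st,pic,d,world(name,pic,d,st)
def save(n,pic): cv2.imwrite('pics/'+n,cv2.cvtColor(pic,cv2.COLOR_RGB2BGR))
E
python3 - <<'E'
from h import *
s,p,d,P=snap('top'); save('top0.png',p); np.save('top0.npy',P)
s,p2,d2,P2=snap('scene'); save('scene0.png',p2);np.save('scene0.npy',P2)
print(s); print(Ro.from_rotvec(s['tcp_rot']).as_matrix().round(3)); print(get_calibration('wrist')); 
E
```

```text
{'time': 0.05, 'q': array([-1.19188117e+00,  2.64729363e-01,  1.60537407e+00,  4.84042445e-06,
        1.27368430e+00, -3.69163364e-02]), 'joint_vel': array([-5.62969153e-04, -4.93405894e-04, -2.48707734e-04, -3.28631943e-04,
        1.80886915e-03, -7.38200129e-05]), 'joint_torque': array([ 1.42089619e-03, -5.17024326e+01, -3.68844366e+01,  6.96192706e-05,
        7.12002860e-03,  1.03657788e-05]), 'tool_pos': array([ 0.27238808, -0.61680761,  0.22997801]), 'tcp_rot': array([ 0.89895468,  1.37953065, -0.89686718]), 'wrist_force': array([-0.11257015, -0.81456071,  0.24537106]), 'torque': array([ 0.01519154, -0.01859342, -0.02217809]), 'width': 1.0016167906897187}
[[-0.001  0.915  0.404]
 [ 0.002  0.404 -0.915]
 [-1.     0.    -0.002]]
{'fx': 323.62007357563607, 'fy': 323.62007357563607, 'cx': 275.76621053163376, 'cy': 212.0341773215794, 'distortion': array([-0.06401238,  0.        ,  0.        ,  0.        ,  0.        ]), 'mount': array([[-6.09061610e-04, -3.09984567e-01,  9.50741394e-01,
        -1.41548653e-01],
       [-8.54027640e-04, -9.50741062e-01, -3.09985006e-01,
         7.83663202e-02],
       [ 9.99999450e-01, -1.00075940e-03,  3.14324494e-04,
        -1.12146055e-03],
       [ 0.00000000e+00,  0.00000000e+00,  0.00000000e+00,
         1.00000000e+00]])}
```

View pics/top0.png

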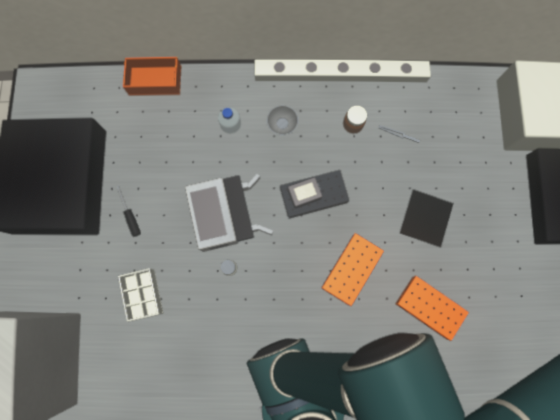

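View pics/scene0.png

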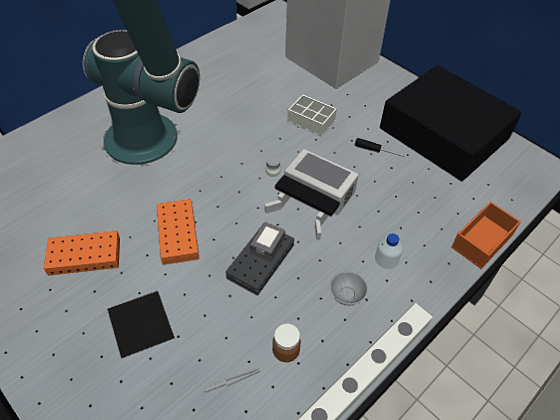

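Top view: the dark cassette is at about (315,193) with the grey case on it at (305,192). The reader is at (218,212) with its mouth facing right, and the mat is at (427,218). The two orange boxes at (353,269) and (432,308) are look-alikes. The dark one is the only one carrying the case and facing the bay.

```bash
python3 - <<'E'
from h import *
P=np.load('top0.npy'); p=cv2.cvtColor(cv2.imread('pics/top0.png'),cv2.COLOR_BGR2RGB)
def box(n,r0,r1,c0,c1,z0,z1,dark=None):
    Q=P[r0:r1,c0:c1]; m=(Q[...,2]>z0)&(Q[...,2]<z1)
    if dark: m&=p[r0:r1,c0:c1].max(-1)<dark
    m=cv2.morphologyEx(m.astype(np.uint8),cv2.MORPH_OPEN,np.ones((3,3)))>0
    X=Q[m]; r=cv2.minAreaRect((X[:,:2]*1000).astype(np.float32)); print(n,len(X),np.round(r[0]),np.round(r[1]),r[2],'z',np.median(X[:,2]).round(4), cv2.boxPoints(r).round().tolist())
print(P[150:290:20,260:420:40,2].round(3))
box('case',160,220,270,350,.06,.09)
box('cass',160,225,270,355,.02,.09)
box('mat',180,255,390,465,-.01,.02,60)
box('hood',165,250,215,260,.05,.068,70)
box('reader',165,260,180,260,.052,.09)
box('guides',165,245,244,278,.015,.045)
box('jar',255,280,215,242,.02,.06)
for c in [(193,330),(192,305),(210,210),(218,427)]: print(c,P[c],p[c])
E
python3 - <<'E'
import cv2
a=cv2.imread('pics/top0.png')[150:270,180:460]
cv2.imwrite('pics/c.png',cv2.resize(a,None,fx=2.8,fy=2.8,interpolation=2))
E
```

```text
[[-0.001  0.001  0.001  0.001]
 [-0.001 -0.001 -0.002 -0.006]
 [-0.006  0.077  0.031 -0.002]
 [-0.004  0.037 -0.003 -0.002]
 [ 0.005  0.     0.004 -0.005]
 [-0.003  0.    -0.001  0.032]
 [-0.002 -0.002  0.032 -0.003]]
case 650 [553.  -9.] [56. 78.] 19.78314208984375 z 0.0734 [[514.0, 18.0], [540.0, -55.0], [593.0, -36.0], [567.0, 38.0]]
cass 2107 [558. -35.] [ 91. 168.] 15.301778793334961 z 0.035 [[492.0, 35.0], [536.0, -128.0], [624.0, -104.0], [580.0, 59.0]]
mat 1738 [ 494. -344.] [113. 122.] 70.25566101074219 z 0.003 [[418.0, -376.0], [533.0, -417.0], [571.0, -311.0], [456.0, -270.0]]
hood 0 [0. 0.] [0. 0.] 0.0 z nan [[0.0, 0.0], [0.0, 0.0], [0.0, 0.0], [0.0, 0.0]]
reader 3710 [502. 215.] [172. 146.] 13.570344924926758 z 0.0734 [[402.0, 266.0], [436.0, 124.0], [603.0, 164.0], [569.0, 306.0]]
guides 143 [524. 118.] [162.  48.] 13.313180923461914 z 0.0297 [[440.0, 123.0], [451.0, 76.0], [608.0, 114.0], [597.0, 160.0]]
jar 181 [360. 191.] [36. 36.] 1.6452019214630127 z 0.0443 [[341.0, 209.0], [342.0, 173.0], [379.0, 174.0], [378.0, 210.0]]
(193, 330) [ 0.55650498 -0.07648763  0.03312943] [81 82 84]
(192, 305) [ 0.54942966 -0.00704937  0.07949065] [227 225 210]
(210, 210) [0.50400709 0.23699042 0.07214715] [135 131 130]
(218, 427) [ 0.49288496 -0.34452516  0.00480496] [52 51 50]
  return _methods._mean(a, axis=axis, dtype=dtype,
  ret = ret.dtype.type(ret / rcount)
```

View pics/c.png

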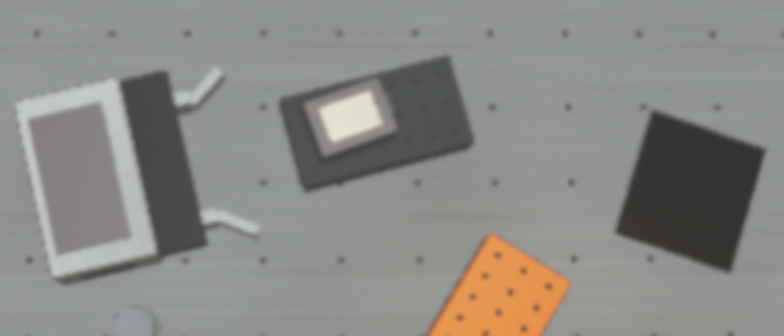

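Dark cassette and case are confirmed. All sizes match the description: case 56x78, cassette 91x168, reader 172x146 mm. I'll write a small planner and then go above the case.

```bash
cat >> h.py <<'E'
def plan(target, yaw, rows=None, st=None, vmax=40.):
    """print rounded rows from the present pose to target (m) with tool y at yaw (deg), tool x down"""
    st=st or read_state(); p=np.array(st['tool_pos']); R=Ro.from_rotvec(st['tcp_rot'])
    y=np.radians(yaw); Y=np.array([np.cos(y),np.sin(y),0]); X=np.array([0,0,-1.]); G=Ro.from_matrix(np.array([X,Y,np.cross(X,Y)]).T)
    target=np.array(target); tot=(R.inv()*G).as_rotvec(degrees=True)
    n=int(max(np.ceil(np.linalg.norm(target-p)*1000/vmax),np.ceil(np.linalg.norm(tot)/7),1))
    n=rows or -(-n//5)*5
    d=np.round(tot/n,1); O=[]; rem=0
    for k in range(n):
        o=np.round(R.inv().apply((target-p)/(n-k))*100,2); O.append(o.tolist()); p=p+R.apply(o/100); R=R*Ro.from_rotvec(d,degrees=True)
    for k in range(0,n,5): print('offset',O[k:k+5])
    print('rot each',d.tolist(),'end',p.round(4))
E
python3 -c "
from h import *
plan([.553,-.009,.2],105)"
```

```text
offset [[0.16, 2.51, -2.21], [0.15, 2.66, -2.03], [0.16, 2.8, -1.83], [0.15, 2.93, -1.63], [0.16, 3.03, -1.41]]
offset [[0.15, 3.13, -1.19], [0.16, 3.2, -0.97], [0.15, 3.27, -0.74], [0.16, 3.31, -0.5], [0.15, 3.34, -0.26]]
offset [[0.16, 3.35, -0.02], [0.15, 3.34, 0.22], [0.16, 3.32, 0.45], [0.15, 3.27, 0.69], [0.16, 3.22, 0.92]]
offset [[0.15, 3.14, 1.15], [0.16, 3.05, 1.37], [0.15, 2.95, 1.59], [0.16, 2.83, 1.8], [0.15, 2.69, 1.99]]
rot each [-4.1, -0.0, -0.0] end [ 0.553 -0.009  0.2  ]
```

Call:
carry_out(offset=[[0.16,2.5,-2.2],[0.15,2.7,-2.0],[0.16,2.8,-1.8],[0.15,2.9,-1.6],[0.16,3.0,-1.4]], delta_rot=[[-4.1,0,0],[-4.1,0,0],[-4.1,0,0],[-4.1,0,0],[-4.1,0,0]], fingers=1)

```text
time: 0.52
tool_pos: [0.3433, -0.465, 0.2227]
tcp_rot: [0.621, 1.481, -0.62]
wrist_force: [0.5, 1.0, 0.2]
width: 1.002
```

Call:
carry_out(offset=[[0.15,3.1,-1.2],[0.16,3.2,-1.0],[0.15,3.3,-0.7],[0.16,3.3,-0.5],[0.15,3.3,-0.3]], delta_rot=[[-4.1,0,0],[-4.1,0,0],[-4.1,0,0],[-4.1,0,0],[-4.1,0,0]])

```text
time: 0.93
tool_pos: [0.4129, -0.3131, 0.2153]
tcp_rot: [0.342, 1.544, -0.342]
wrist_force: [0.9, 0.2, 0.3]
width: 1.002
```

Call:
carry_out(offset=[[0.16,3.3,0],[0.15,3.3,0.2],[0.16,3.3,0.5],[0.15,3.3,0.7],[0.16,3.2,0.9]], delta_rot=[[-4.1,0,0],[-4.1,0,0],[-4.1,0,0],[-4.1,0,0],[-4.1,0,0]])

```text
time: 1.35
tool_pos: [0.483, -0.1623, 0.2076]
tcp_rot: [0.062, 1.57, -0.061]
wrist_force: [0.4, -0.3, 0.5]
width: 1.0
```

Call:
carry_out(offset=[[0.15,3.1,1.2],[0.16,3.1,1.4],[0.15,3.0,1.6],[0.16,2.8,1.8],[0.15,2.7,2.0]], delta_rot=[[-4.1,0,0],[-4.1,0,0],[-4.1,0,0],[-4.1,0,0],[-4.1,0,0]])

```text
time: 1.77
tool_pos: [0.5541, -0.01, 0.1998]
tcp_rot: [-0.22, 1.56, 0.22]
wrist_force: [0.7, -0.1, -0.2]
width: 1.001
```

```bash
cat >> h.py <<'E'
def rect(n,P,m):
    m=cv2.morphologyEx(m.astype(np.uint8),cv2.MORPH_OPEN,np.ones((5,5)))
    k,l,s,_=cv2.connectedComponentsWithStats(m); i=1+np.argmax(s[1:,4]); X=P[l==i]
    r=cv2.minAreaRect((X[:,:2]*1000).astype(np.float32)); b=cv2.boxPoints(r)
    e=b[1]-b[0]; f=b[2]-b[1]; e=e if np.hypot(*e)>np.hypot(*f) else f
    print(n,len(X),'c',np.round(r[0],1),'size',np.round(r[1],1),'long dir',round(np.degrees(np.arctan2(e[1],e[0]))%180,1),'z',np.median(X[:,2]).round(4))
    return l==i
E
python3 - <<'E'
from h import *
s,p,d,P=snap('wrist'); save('w1.png',p); np.save('w1.npy',P)
print(s['tool_pos'],Ro.from_rotvec(s['tcp_rot']).as_matrix().round(3).tolist(),s['time'])
z=P[...,2]
rect('case',P,(z>.064)&(z<.086)&(P[...,1]<.1)); rect('cass',P,(z>.024)&(z<.045)&(P[...,1]<.075)); rect('both',P,(z>.024)&(z<.085)&(P[...,1]<.072))
E
```

```text
[ 0.55407493 -0.01000051  0.19978811] [[-0.001, -0.276, 0.961], [-0.0, 0.961, 0.276], [-1.0, 0.0, -0.001]] 1.7667
case 5465 c [553.4  -6.7] size [56.3 77.8] long dir 109.9 z 0.0733
cass 11561 c [ 356.1 -130.8] size [ 91.8 170.4] long dir 147.8 z 0.033
both 14143 c [558.  -33.2] size [ 90.5 169.8] long dir 104.9 z 0.0337
```

View pics/w1.png

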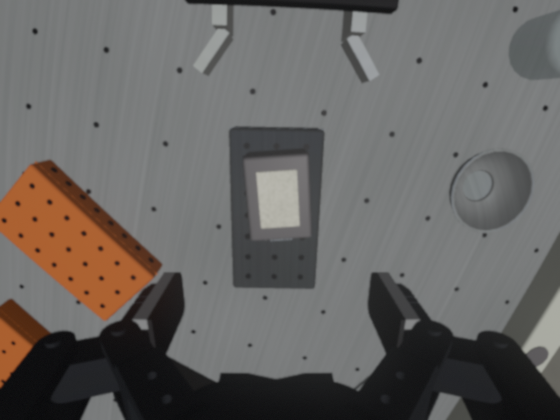

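The view shows the case at (278,197) on the cassette with the fingers straddling it and nothing in the way. The case measures (553.4,-6.7) mm, yaw 109.9°, top 73 mm, and the cassette (558,-33), yaw 104.9°. Both fit the given sizes.

```bash
python3 -c "
from h import *
plan([.5534,-.0067,.037],109.9,10)"
```

```text
offset [[1.63, -0.02, -0.04], [1.63, -0.01, -0.04], [1.63, -0.01, -0.04], [1.62, -0.02, -0.04], [1.63, -0.01, -0.04]]
offset [[1.62, -0.01, -0.03], [1.63, -0.02, -0.04], [1.62, -0.01, -0.04], [1.63, -0.02, -0.03], [1.62, -0.01, -0.04]]
rot each [-0.4, 0.0, -0.0] end [ 0.5534 -0.0067  0.037 ]
```

Call:
carry_out(offset=[[2.5,-0.02,-0.1],[2.5,-0.02,-0.1],[2.5,-0.02,-0.1],[2.5,-0.02,-0.05],[2.5,-0.02,-0.05]], delta_rot=[[-1,0,0],[-1,0,0],[-1,0,0],[-1,0,0],[0,0,0]])

```text
time: 2.23
tool_pos: [0.5499, -0.0138, 0.0739]
tcp_rot: [-0.272, 1.554, 0.272]
wrist_force: [-0.0, -0.6, -0.1]
width: 1.004
```

```bash
python3 -c "
from h import *
s=read_state();print(s['tool_pos'],s['wrist_force'])
plan([.5534,-.0067,.037],109.9,5)"
```

```text
[ 0.5499432  -0.01382042  0.07386155] [-0.01526869 -0.59898414 -0.14872071]
offset [[0.74, 0.11, 0.11], [0.74, 0.11, 0.11], [0.74, 0.11, 0.12], [0.73, 0.11, 0.11], [0.74, 0.11, 0.12]]
rot each [-0.0, -0.0, -0.0] end [ 0.5534 -0.0067  0.037 ]
```

Call:
carry_out(offset=[[0.7,0.1,0.1],[0.7,0.1,0.1],[0.7,0.1,0.1],[0,0,0],[0,0,0]], delta_rot=[[0,0,0],[0,0,0],[0,0,0],[0,0,0],[0,0,0]])

```text
time: 2.65
tool_pos: [0.5532, -0.0099, 0.0552]
tcp_rot: [-0.272, 1.552, 0.271]
wrist_force: [-0.5, -0.2, 1.2]
width: 1.0
```

```bash
python3 -c "
from h import *
print(read_state()['tool_pos'])
s,p,d,P=snap('wrist')
print(s['tool_pos'],read_state()['tool_pos'],s['wrist_force'])
z=P[...,2];rect('case',P,(z>.064)&(z<.086)&(P[...,1]<.05)&(P[...,0]<.61)&(P[...,0]>.49)); save('w2.png',p)
plan([.5534,-.0067,.037],109.9,5)"
```

```text
[ 0.55318484 -0.00994886  0.05516254]
[ 0.55318484 -0.00994886  0.05516254] [ 0.55345251 -0.01006578  0.05551884] [-0.47457728 -0.21832605  1.18892835]
case 19240 c [553.1  -5.4] size [56.6 76.1] long dir 110.1 z 0.0731
offset [[0.37, 0.06, 0.02], [0.37, 0.06, 0.02], [0.37, 0.07, 0.02], [0.37, 0.06, 0.02], [0.37, 0.07, 0.03]]
rot each [-0.0, 0.0, 0.0] end [ 0.5534 -0.0067  0.037 ]
```

Call:
carry_out(offset=[[0.6,0.1,0.02],[0.6,0.1,0.02],[0.6,0.1,0.02],[0,0.1,0.02],[0,0,0]], delta_rot=[[0,0,0],[0,0,0],[0,0,0],[0,0,0],[0,0,0]])

```text
time: 3.12
tool_pos: [0.5509, -0.0057, 0.0355]
tcp_rot: [-0.271, 1.555, 0.272]
wrist_force: [-0.2, 0.7, -0.7]
width: 1.001
```

Call:
carry_out(offset=[[0,0,0],[0,0,0],[0,0,0],[0,0,0],[0,0,0]], delta_rot=[[0,0,0],[0,0,0],[0,0,0],[0,0,0],[0,0,0]], fingers=-1, newtons=40)

```text
time: 3.53
tool_pos: [0.5525, -0.006, 0.0368]
tcp_rot: [-0.272, 1.552, 0.271]
wrist_force: [0.4, -0.3, 1.5]
width: 0.647
```

Call:
carry_out(offset=[[0,0,0],[0,0,0],[0,0,0],[0,0,0],[0,0,0]], delta_rot=[[0,0,0],[0,0,0],[0,0,0],[0,0,0],[0,0,0]])

```text
time: 3.95
tool_pos: [0.5524, -0.006, 0.0368]
tcp_rot: [-0.272, 1.552, 0.271]
wrist_force: [1.0, 0.4, 3.8]
width: 0.651
```

Call:
carry_out(offset=[[-0.5,0,0],[-1.5,0,0],[-2.5,0,0],[-2.5,0,0],[-1.0,0,0]], delta_rot=[[0,0,0],[0,0,0],[0,0,0],[0,0,0],[0,0,0]])

```text
time: 4.37
tool_pos: [0.5522, -0.006, 0.1184]
tcp_rot: [-0.272, 1.552, 0.271]
wrist_force: [0.8, -0.0, -1.5]
width: 0.651
```

```bash
python3 -c "
from h import *
s,p,d,P=snap('top')
z=P[...,2]; m=(z<.02)&(p.max(-1)<75)&(P[...,0]>.38)&(P[...,0]<.62)&(P[...,1]<-.24)&(P[...,1]>-.45)
rect('mat',P,m); 
s=read_state();print(s['tool_pos'],s['wrist_force'],s['width'])
plan([.494,-.344,.11],110)"
```

```text
mat 1783 c [ 494.3 -343.7] size [115.3 124.7] long dir 160.3 z 0.0029
[ 0.55346506 -0.00608187  0.11976478] [-0.40923394 -0.2403205  -0.49058042] 0.6511077698770986
offset [[0.1, -2.98, -1.71], [0.1, -2.98, -1.71], [0.1, -2.98, -1.7], [0.09, -2.98, -1.71], [0.1, -2.97, -1.7]]
offset [[0.09, -2.98, -1.71], [0.1, -2.97, -1.7], [0.09, -2.98, -1.71], [0.1, -2.97, -1.7], [0.09, -2.98, -1.71]]
rot each [-0.0, 0.0, 0.0] end [ 0.494 -0.344  0.11 ]
```

Call:
carry_out(offset=[[0.1,-2.0,-1.1],[0.1,-3.0,-1.7],[0.1,-3.0,-1.7],[0.1,-3.0,-1.7],[0.1,-3.0,-1.7]], delta_rot=[[0,0,0],[0,0,0],[0,0,0],[0,0,0],[0,0,0]])

```text
time: 4.83
tool_pos: [0.5228, -0.1651, 0.1092]
tcp_rot: [-0.271, 1.557, 0.274]
wrist_force: [0.9, -0.1, -2.0]
width: 0.655
```

Call:
carry_out(offset=[[0.1,-3.0,-1.7],[0.1,-3.0,-1.7],[0.1,-3.0,-1.7],[0.1,-3.0,-1.7],[0.1,-3.0,-1.7]], delta_rot=[[0,0,0],[0,0,0],[0,0,0],[0,0,0],[0,0,0]])

```text
time: 5.25
tool_pos: [0.4937, -0.335, 0.1039]
tcp_rot: [-0.269, 1.556, 0.274]
wrist_force: [0.4, -0.4, -2.4]
width: 0.652
```

Call:
carry_out(offset=[[1.0,-0.8,-0.5],[1.8,0,0],[1.8,0,0],[1.8,0,0],[1.8,0,0]], delta_rot=[[0,0,0],[0,0,0],[0,0,0],[0,0,0],[0,0,0]])

```text
time: 5.67
tool_pos: [0.4921, -0.3424, 0.0213]
tcp_rot: [-0.269, 1.556, 0.273]
wrist_force: [0.1, 0.9, -2.4]
width: 0.649
```

```bash
python3 -c "
from h import *
s,p,d,P=snap('scene'); save('s1.png',p[230:400,60:300])
s=read_state();print(s['tool_pos'],s['wrist_force'],s['width'])
z=P[...,2];print(s['time'])
plan([.494,-.344,.010],110,5)"
```

```text
[ 0.48966349 -0.34038494  0.01728172] [-1.36241001  1.07125434 -5.29833923] 0.6507656767041012
5.7167
offset [[0.14, -0.1, 0.06], [0.15, -0.1, 0.06], [0.14, -0.1, 0.06], [0.15, -0.1, 0.05], [0.15, -0.09, 0.06]]
rot each [-0.0, -0.1, -0.1] end [ 0.494 -0.344  0.01 ]
```

Call:
carry_out(offset=[[0.3,0,0],[0.3,0,0],[0.2,0,0],[0.1,0,0],[0,0,0]], delta_rot=[[0,0,0],[0,0,0],[0,0,0],[0,0,0],[0,0,0]])

```text
time: 6.13
tool_pos: [0.4944, -0.3439, 0.0161]
tcp_rot: [-0.272, 1.553, 0.271]
wrist_force: [0.4, 0.4, -2.5]
width: 0.651
```

Call:
carry_out(offset=[[0.3,0,0],[0.3,0,0],[0.2,0,0],[0.1,0,0],[0,0,0]], delta_rot=[[0,0,0],[0,0,0],[0,0,0],[0,0,0],[0,0,0]])

```text
time: 6.55
tool_pos: [0.4937, -0.3435, 0.0061]
tcp_rot: [-0.271, 1.554, 0.272]
wrist_force: [-0.5, 0.1, -1.7]
width: 0.652
```

Call:
carry_out(offset=[[0,0,0],[0.1,0,0],[0,0,0],[0,0,0],[0,0,0]], delta_rot=[[0,0,0],[0,0,0],[0,0,0],[0,0,0],[0,0,0]])

```text
time: 6.97
tool_pos: [0.494, -0.3438, 0.0059]
tcp_rot: [-0.272, 1.553, 0.271]
wrist_force: [-2.6, 1.7, 3.7]
width: 0.649
```

Call:
carry_out(offset=[[0,0,0],[0,0,0],[0,0,0],[0,0,0],[0,0,0]], delta_rot=[[0,0,0],[0,0,0],[0,0,0],[0,0,0],[0,0,0]], fingers=1)

```text
time: 7.38
tool_pos: [0.4938, -0.3436, 0.0052]
tcp_rot: [-0.271, 1.554, 0.271]
wrist_force: [-0.5, -0.2, 0.1]
width: 1.002
```

Call:
carry_out(offset=[[-1,0,0],[-2,0,0],[-3.5,0,0],[-4,0,0],[-4,0,0]], delta_rot=[[0,0,0],[0,0,0],[0,0,0],[0,0,0],[0,0,0]])

```text
time: 7.8
tool_pos: [0.4931, -0.3431, 0.1516]
tcp_rot: [-0.271, 1.555, 0.273]
wrist_force: [0.5, -0.9, 0.6]
width: 1.003
```

```bash
python3 - <<'E'
from h import *
s,p,d,P=snap('wrist'); s,p,d,P=snap('wrist'); save('w3.png',p)
z=P[...,2]; rect('case',P,(z>.033)&(z<.053)&(abs(P[...,0]-.494)<.06)&(abs(P[...,1]+.344)<.06)); rect('mat',P,(z<.02)&(p.max(-1)<75)&(abs(P[...,0]-.494)<.1)&(abs(P[...,1]+.344)<.1)|(z>.03)&(z<.055)&(abs(P[...,0]-.494)<.05)&(abs(P[...,1]+.344)<.05))
s,p,d,P=snap('top'); z=P[...,2]; rect('cass',P,(z>.02)&(z<.05)&(abs(P[...,0]-.56)<.1)&(abs(P[...,1]+.035)<.11))
print(s['tool_pos'],s['width'],s['time'])
E
```

```text
case 5699 c [ 492.8 -345. ] size [56.2 77.4] long dir 109.8 z 0.0423
mat 15778 c [ 494.9 -342.5] size [118.4 128.4] long dir 160.5 z 0.0027
cass 2076 c [557.9 -35. ] size [ 91.2 169.3] long dir 105.4 z 0.0333
[ 0.49869857 -0.34728083  0.1602183 ] 1.0022799465587562 7.9
```

The case stands on the mat, within it and upright, with its top at 42 mm. Next is one look over the reader and cassette together.

```bash
python3 -c "
from h import *
plan([.545,.02,.33],104)"
```

```text
offset [[-1.17, 2.18, 1.14], [-1.17, 2.18, 1.12], [-1.17, 2.19, 1.1], [-1.17, 2.2, 1.09], [-1.17, 2.21, 1.07]]
offset [[-1.17, 2.21, 1.06], [-1.17, 2.22, 1.04], [-1.17, 2.23, 1.03], [-1.17, 2.24, 1.01], [-1.17, 2.24, 1.0]]
offset [[-1.17, 2.25, 0.98], [-1.17, 2.26, 0.97], [-1.17, 2.26, 0.95], [-1.17, 2.27, 0.93], [-1.16, 2.28, 0.92]]
rot each [0.4, 0.0, 0.0] end [0.545 0.02  0.33 ]
```

Call:
carry_out(offset=[[-1.2,2.2,1.1],[-1.2,2.2,1.1],[-1.2,2.2,1.1],[-1.2,2.2,1.1],[-1.2,2.2,1.1]], delta_rot=[[0.4,0,0],[0.4,0,0],[0.4,0,0],[0.4,0,0],[0.4,0,0]])

```text
time: 8.37
tool_pos: [0.5089, -0.2202, 0.2095]
tcp_rot: [-0.242, 1.559, 0.245]
wrist_force: [0.7, -0.7, 0.5]
width: 0.998
```

Call:
carry_out(offset=[[-1.2,2.2,1.0],[-1.2,2.2,1.0],[-1.2,2.2,1.0],[-1.2,2.2,1.0],[-1.2,2.2,1.0]], delta_rot=[[0.4,0,0],[0.4,0,0],[0.4,0,0],[0.4,0,0],[0.4,0,0]])

```text
time: 8.78
tool_pos: [0.5246, -0.1005, 0.2696]
tcp_rot: [-0.216, 1.562, 0.217]
wrist_force: [0.3, 0.9, 0.4]
width: 1.001
```

Call:
carry_out(offset=[[-1.2,2.4,1.0],[-1.2,2.4,1.0],[-1.2,2.4,1.0],[-1.2,2.4,1.0],[0,0,0]], delta_rot=[[0.4,0,0],[0.4,0,0],[0.4,0,0],[0.4,0,0],[0,0,0]])

```text
time: 9.2
tool_pos: [0.5399, 0.0052, 0.3201]
tcp_rot: [-0.196, 1.559, 0.199]
wrist_force: [0.1, 0.2, 0.7]
width: 1.004
```

```bash
python3 - <<'E'
from h import *
snap('wrist'); s,p,d,P=snap('wrist'); save('w4.png',p); np.save('w4.npy',P)
print(s['tool_pos'],s['time']); z=P[...,2]; x=P[...,0]; y=P[...,1]
rect('cass',P,(z>.024)&(z<.045)&(abs(x-.558)<.1)&(y>-.15)&(y<.065)&(p.max(-1)<110))
rect('hood',P,(z>.053)&(z<.068)&(abs(x-.52)<.13)&(y>.1)&(p.max(-1)<90))
rect('reader',P,(z>.053)&(z<.085)&(abs(x-.51)<.15)&(y>.1))
m=(z>.02)&(z<.05)&(abs(x-.52)<.11)&(y>.06)&(y<.17)&(p.min(-1)>120)
rect('guideL',P,m&(x<.515)); rect('guideR',P,m&(x>.515))
E
```

```text
[0.53926888 0.00320999 0.3188128 ] 9.25
cass 7668 c [557.8 -32.9] size [ 90.2 168.9] long dir 105.0 z 0.0331
hood 6802 c [514.8 168.2] size [169.6  46.6] long dir 13.5 z 0.0589
reader 7661 c [514.  168.9] size [170.1  50.6] long dir 14.6 z 0.059
guideL 402 c [462.4 106.3] size [55.4 16.6] long dir 80.7 z 0.0296
guideR 373 c [589.1 135.8] size [16.7 53. ] long dir 125.3 z 0.0294
```

View pics/w4.png

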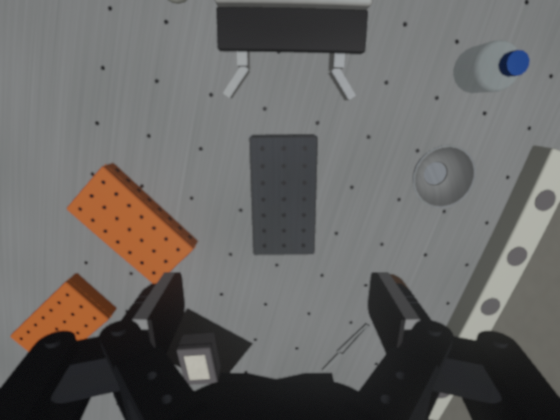

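The picture shows a clear lane from the cassette (284,195) to the bay (guides at (236,75) and (343,77)). The case is on the mat at (197,365). The cassette has 143 mm to go, 5 mm off line, yaw 105° against 103.5°, all within the stated ranges. I'll push with both fingers partly open on the end face.

```bash
python3 -c "
from h import *
plan([.588,-.146,.05],105,10)"
```

```text
offset [[2.68, -1.55, 0.11], [2.68, -1.56, 0.11], [2.68, -1.56, 0.11], [2.68, -1.55, 0.11], [2.68, -1.56, 0.1]]
offset [[2.68, -1.56, 0.1], [2.68, -1.55, 0.1], [2.67, -1.56, 0.09], [2.68, -1.55, 0.09], [2.67, -1.56, 0.09]]
rot each [-0.1, -0.0, 0.0] end [ 0.588 -0.146  0.05 ]
```

Call:
carry_out(offset=[[2.4,-1.9,0.1],[2.4,-1.9,0.1],[2.4,-1.9,0.1],[2.4,-1.9,0.1],[2.4,-1.9,0.1]], delta_rot=[[-0.1,0,0],[-0.1,0,0],[-0.1,0,0],[-0.1,0,0],[-0.1,0,0]], fingers=0.2)

```text
time: 9.72
tool_pos: [0.566, -0.0915, 0.1955]
tcp_rot: [-0.201, 1.564, 0.201]
wrist_force: [1.6, -0.1, -0.4]
width: 0.598
```

Call:
carry_out(offset=[[3.0,-1.5,0.1],[3.0,-1.5,0.1],[3.0,-1.5,0.1],[3.0,-1.5,0.1],[2.8,0,0.1]], delta_rot=[[-0.1,0,0],[-0.1,0,0],[-0.1,0,0],[-0.1,0,0],[-0.1,0,0]])

```text
time: 10.13
tool_pos: [0.5862, -0.1497, 0.0472]
tcp_rot: [-0.207, 1.563, 0.206]
wrist_force: [0.3, -0.9, 0.6]
width: 0.602
```

```bash
python3 -c "
from h import *
snap('wrist'); s,p,d,P=snap('wrist');save('w5.png',p)
print(s['tool_pos'],s['time'],s['width'])
plan([.588,-.146,.009],105,5)"
```

```text
[ 0.58149236 -0.14731632  0.04091419] 10.1833 0.5963430939695085
offset [[0.68, -0.03, 0.14], [0.68, -0.03, 0.14], [0.68, -0.03, 0.14], [0.68, -0.03, 0.15], [0.68, -0.03, 0.14]]
rot each [0.0, -0.1, -0.1] end [ 0.588 -0.146  0.009]
```

View pics/w5.png

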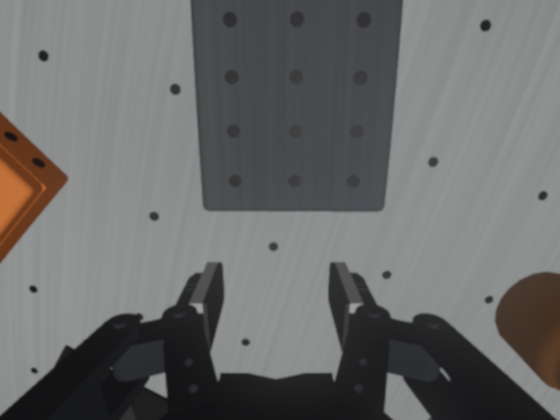

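The cassette's end edge is at rows ~210, columns 205-385. The fingers (columns 215 and 340) are behind it, clear and slightly left while the arm settles. Going down now.

Call:
carry_out(offset=[[1.0,0,0],[1.0,0,0],[1.0,0,0],[0.6,0,0],[0,0,0]], delta_rot=[[0,0,0],[0,0,0],[0,0,0],[0,0,0],[0,0,0]])

```text
time: 10.65
tool_pos: [0.5869, -0.1457, 0.0134]
tcp_rot: [-0.209, 1.562, 0.21]
wrist_force: [-0.0, 0.1, -0.9]
width: 0.604
```

Call:
carry_out(offset=[[0,0,0],[0,0,0],[0,0,0],[0,0,0],[0,0,0]], delta_rot=[[0,0,0],[0,0,0],[0,0,0],[0,0,0],[0,0,0]])

```text
time: 11.07
tool_pos: [0.5881, -0.1463, 0.0149]
tcp_rot: [-0.209, 1.56, 0.208]
wrist_force: [0.6, 0.2, 0.0]
width: 0.602
```

```bash
python3 -c "
from h import *
plan([.583,-.1257,.010],105,5)
st=read_state(); st=dict(st,tool_pos=np.array([.583,-.1257,.010])); plan([.5518,.0141,.010],103.5,20,st)"
```

```text
offset [[0.1, 0.42, 0.01], [0.1, 0.43, 0.01], [0.09, 0.42, 0.01], [0.1, 0.43, 0.01], [0.09, 0.42, 0.01]]
rot each [0.0, 0.0, 0.0] end [ 0.583  -0.1257  0.01  ]
offset [[-0.0, 0.72, 0.03], [-0.0, 0.72, 0.03], [-0.0, 0.72, 0.03], [-0.0, 0.71, 0.03], [-0.0, 0.72, 0.03]]
offset [[-0.0, 0.71, 0.03], [-0.0, 0.72, 0.03], [-0.0, 0.71, 0.02], [-0.0, 0.72, 0.02], [-0.0, 0.72, 0.02]]
offset [[-0.0, 0.71, 0.02], [-0.0, 0.72, 0.02], [-0.0, 0.71, 0.02], [-0.0, 0.72, 0.02], [-0.0, 0.71, 0.02]]
offset [[-0.0, 0.72, 0.01], [-0.0, 0.71, 0.01], [-0.0, 0.72, 0.01], [-0.0, 0.71, 0.01], [-0.01, 0.72, 0.02]]
rot each [0.1, 0.0, 0.0] end [0.5518 0.0141 0.01  ]
```

Call:
carry_out(offset=[[0.2,0.3,0],[0.2,0.3,0],[0.1,0.4,0],[0,0.5,0],[0,0.5,0]], delta_rot=[[0,0,0],[0,0,0],[0,0,0],[0,0,0],[0,0,0]])

```text
time: 11.48
tool_pos: [0.582, -0.1264, 0.009]
tcp_rot: [-0.208, 1.561, 0.209]
wrist_force: [-0.5, -0.4, -0.5]
width: 0.596
```

Call:
carry_out(offset=[[0,0.5,0.02],[0,0.5,0.02],[0,0.6,0.03],[0,0.6,0.03],[0,0.6,0.03]], delta_rot=[[0.1,0,0],[0.1,0,0],[0.1,0,0],[0.1,0,0],[0.1,0,0]])

```text
time: 11.9
tool_pos: [0.5763, -0.0989, 0.0093]
tcp_rot: [-0.202, 1.561, 0.202]
wrist_force: [0.5, -1.9, -0.1]
width: 0.6
```

Call:
carry_out(offset=[[0,0.6,0.03],[0,0.6,0.03],[0,0.6,0.03],[0,0.6,0.03],[0,0.6,0.03]], delta_rot=[[0.1,0,0],[0.1,0,0],[0.1,0,0],[0.1,0,0],[0.1,0,0]])

```text
time: 12.32
tool_pos: [0.5702, -0.0695, 0.0093]
tcp_rot: [-0.195, 1.562, 0.195]
wrist_force: [0.7, -1.7, -0.5]
width: 0.599
```

Call:
carry_out(offset=[[0,0.6,0.03],[0,0.5,0.03],[0,0.4,0.02],[0,0,0],[0,0,0]], delta_rot=[[0.1,0,0],[0.1,0,0],[0.1,0,0],[0,0,0],[0,0,0]])

```text
time: 12.73
tool_pos: [0.5674, -0.0549, 0.0094]
tcp_rot: [-0.191, 1.562, 0.191]
wrist_force: [-0.3, -0.9, -0.3]
width: 0.6
```

```bash
cat > chk.py <<'E'
from h import *
import sys
snap('top'); s,p,d,P=snap('top'); save(sys.argv[1],cv2.resize(p[140:260,180:460],None,fx=2.8,fy=2.8,interpolation=2)); z=P[...,2];x=P[...,0];y=P[...,1]
rect('cass',P,(z>.02)&(z<.048)&(abs(x-.56)<.1)&(y>-.13)&(y<.14)&(p.max(-1)<110))
s,p,d,P=snap('wrist'); z=P[...,2];x=P[...,0];y=P[...,1]
print(s['tool_pos'],s['wrist_force'],s['time'])
R=Ro.from_rotvec(s['tcp_rot']).as_matrix(); print('yaw',np.degrees(np.arctan2(R[1,1],R[0,1])))
u=np.array([-.2334,.9724]); v=np.array([-.9724,-.2334]); q=P[...,:2]-np.array([.5095,.1901]); a=q@u; b=q@v
m=(z>.027)&(z<.042)&(a>-.30)&(a<-.066)&(abs(b)<.06)&(p.max(-1)<110)
for lo in np.arange(-.25,-.065,.03):
    k=m&(a>lo)&(a<lo+.02); 
    if k.sum()>50: print(round(lo,3),k.sum(),'b range',(1000*np.percentile(b[k],[1,99])).round(1))
print('a range',(1000*np.percentile(a[m],[.3,99.7])).round(1))
E
python3 chk.py t2.png
```

```text
cass 1589 c [540.7  49.7] size [ 88.5 144.6] long dir 104.4 z 0.0333
[ 0.56758319 -0.05526825  0.00941304] [0.02719804 0.67019482 0.1721318 ] 12.8333
yaw 103.91872497534801
-0.25 4816 b range [-42.3  42.3]
-0.22 11121 b range [-42.8  43. ]
-0.19 13862 b range [-42.7  43.1]
-0.16 16721 b range [-42.5  43.4]
a range [-255.3 -137.8]
```

It is centred in the bay (±43 mm about the bay line, within 0.5 mm) and the yaw is right. Pushing on, then slowly to contact.

Call:
carry_out(offset=[[0,0.4,0],[0,0.6,0],[0,0.6,0],[0,0.6,0],[0,0.6,0]], delta_rot=[[0.1,0,0],[0.1,0,0],[0,0,0],[0,0,0],[0,0,0]])

```text
time: 13.3
tool_pos: [0.5608, -0.0277, 0.0095]
tcp_rot: [-0.188, 1.562, 0.188]
wrist_force: [1.0, -1.8, 0.4]
width: 0.6
```

Call:
carry_out(offset=[[0,0.6,0],[0,0.6,0],[0,0.6,0],[0,0.6,0],[0,0.5,0]], delta_rot=[[0,0,0],[0,0,0],[0,0,0],[0,0,0],[0,0,0]])

```text
time: 13.72
tool_pos: [0.5539, 0.0007, 0.0094]
tcp_rot: [-0.188, 1.562, 0.188]
wrist_force: [1.5, -2.5, 1.3]
width: 0.6
```

Call:
carry_out(offset=[[0,0.3,0],[0,0.2,0],[0,0.2,0],[0,0.1,0],[0,0.1,0]], delta_rot=[[0,0,0],[0,0,0],[0,0,0],[0,0,0],[0,0,0]])

```text
time: 14.13
tool_pos: [0.552, 0.0086, 0.0094]
tcp_rot: [-0.188, 1.562, 0.188]
wrist_force: [1.1, -3.5, 1.9]
width: 0.6
```

Call:
carry_out(offset=[[0,0.1,0],[0,0.1,0],[0,0.1,0],[0,0,0],[0,0,0]], delta_rot=[[0,0,0],[0,0,0],[0,0,0],[0,0,0],[0,0,0]])

```text
time: 14.55
tool_pos: [0.5511, 0.0117, 0.0093]
tcp_rot: [-0.188, 1.562, 0.188]
wrist_force: [0.7, -2.1, 1.9]
width: 0.601
```

Call:
carry_out(offset=[[0,0.1,0],[0,0.1,0],[0,0.1,0],[0,0,0],[0,0,0]], delta_rot=[[0,0,0],[0,0,0],[0,0,0],[0,0,0],[0,0,0]])

```text
time: 14.97
tool_pos: [0.5508, 0.0129, 0.0093]
tcp_rot: [-0.19, 1.562, 0.186]
wrist_force: [2.5, -9.6, 1.5]
width: 0.603
```

```bash
python3 chk.py t3.png
```

```text
cass 786 c [526.  108.3] size [99.9 62. ] long dir 1.1 z 0.0334
[0.55079777 0.01294416 0.00933563] [  1.8948549  -10.50182724   0.85947374] 15.0667
yaw 103.74609304490605
-0.19 1327 b range [-36.2  41.5]
-0.16 10294 b range [-42.4  43.3]
-0.13 12880 b range [-42.4  43.3]
-0.1 15794 b range [-42.4  43.5]
-0.07 2334 b range [-53.7  44.5]
a range [-184.8  -67.6]
```

Call:
carry_out(offset=[[0,0.1,0],[0,0.1,0],[0,0.1,0],[0,0,0],[0,0,0]], delta_rot=[[0,0,0],[0,0,0],[0,0,0],[0,0,0],[0,0,0]])

```text
time: 15.53
tool_pos: [0.5506, 0.013, 0.0094]
tcp_rot: [-0.194, 1.561, 0.184]
wrist_force: [3.3, -21.2, -0.2]
width: 0.605
```

Hard stop: force is up 11 N for 0.1 mm of travel, at the expected place. Backing off and going up to check.

Call:
carry_out(offset=[[0,-0.6,0],[0,-1.0,0],[0,-1.5,0],[-1.5,-1,0],[-3,0,0]], delta_rot=[[0,0,0],[0,0,0],[0,0,0],[0,0,0],[0,0,0]])

```text
time: 15.95
tool_pos: [0.5552, -0.023, 0.0502]
tcp_rot: [-0.185, 1.572, 0.189]
wrist_force: [-0.8, 0.4, -0.2]
width: 0.596
```

Call:
carry_out(offset=[[-4,1.5,0],[-4,2.5,0],[-4,2.5,0],[-4,2.5,0],[0,0,0]], delta_rot=[[0,0,0],[0,0,0],[0,0,0],[0,0,0],[0,0,0]], fingers=1)

```text
time: 16.37
tool_pos: [0.5437, 0.06, 0.2076]
tcp_rot: [-0.188, 1.55, 0.192]
wrist_force: [1.9, -0.7, 0.6]
width: 1.0
```

```bash
python3 chk.py t4.png; python3 - <<'E'
from h import *
s,p,d,P=snap('wrist'); save('w6.png',p); z=P[...,2];x=P[...,0];y=P[...,1]; print(s['tool_pos'])
rect('hood',P,(z>.053)&(z<.068)&(abs(x-.52)<.13)&(y>.1)&(p.max(-1)<90))
rect('cass',P,(z>.026)&(z<.042)&(abs(x-.54)<.1)&(y>-.05)&(p.max(-1)<110))
plan([.494,-.344,.11],110)
E
```

```text
cass 522 c [538.4  81.9] size [79.2 55.9] long dir 7.8 z 0.0335
[0.54103093 0.05750463 0.20129483] [ 0.00364768  0.30115376 -0.56020531] 16.4667
yaw 103.84933977896762
-0.16 1685 b range [-43.   44.5]
-0.13 1842 b range [-43.   44.5]
-0.1 2031 b range [-43.1  44.5]
-0.07 409 b range [-43.5  44. ]
a range [-169.1  -66.4]
[0.53975404 0.05678187 0.19912425]
hood 12719 c [514.3 168.4] size [169.3  46.1] long dir 13.3 z 0.0589
cass 11999 c [533.8  85.9] size [ 90.3 124.2] long dir 103.4 z 0.033
offset [[0.59, -2.52, -0.92], [0.59, -2.51, -0.94], [0.59, -2.51, -0.96], [0.58, -2.5, -0.98], [0.59, -2.49, -0.99]]
offset [[0.58, -2.49, -1.01], [0.59, -2.48, -1.03], [0.58, -2.47, -1.05], [0.59, -2.47, -1.06], [0.58, -2.46, -1.08]]
offset [[0.59, -2.45, -1.1], [0.58, -2.44, -1.12], [0.59, -2.44, -1.13], [0.58, -2.43, -1.15], [0.59, -2.42, -1.17]]
rot each [-0.4, -0.0, -0.0] end [ 0.494 -0.344  0.11 ]
```

View pics/w6.png

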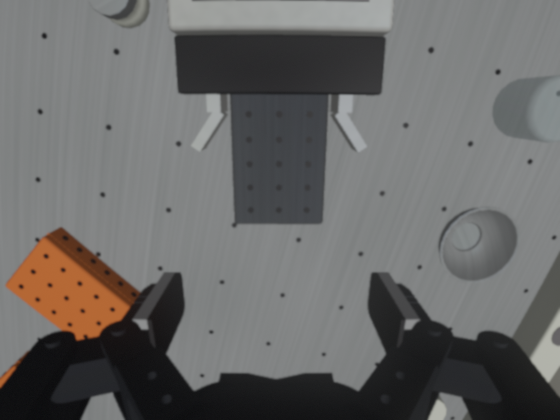

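The cassette is home. 124 mm of it shows in front of the hood (125 expected), its near edge is at -169 mm and it is square with the reader. In the picture it spans (232-328, 95-222), between the guides. Going back for the case.

Call:
carry_out(offset=[[0.6,-2.4,-0.9],[0.6,-2.5,-0.9],[0.6,-2.5,-0.95],[0.6,-2.5,-1.0],[0.6,-2.5,-1.0]], delta_rot=[[-0.4,0,0],[-0.4,0,0],[-0.4,0,0],[-0.4,0,0],[-0.4,0,0]])

```text
time: 16.98
tool_pos: [0.5231, -0.0771, 0.1661]
tcp_rot: [-0.214, 1.565, 0.217]
wrist_force: [0.6, -0.8, 0.1]
width: 0.998
```

Call:
carry_out(offset=[[0.6,-2.5,-1.0],[0.6,-2.5,-1.0],[0.6,-2.5,-1.05],[0.6,-2.5,-1.05],[0.6,-2.5,-1.1]], delta_rot=[[-0.4,0,0],[-0.4,0,0],[-0.4,0,0],[-0.4,0,0],[-0.4,0,0]])

```text
time: 17.4
tool_pos: [0.5086, -0.2115, 0.136]
tcp_rot: [-0.24, 1.562, 0.245]
wrist_force: [0.8, 1.2, 0.1]
width: 0.996
```

Call:
carry_out(offset=[[0.6,-2.5,-1.1],[0.6,-2.5,-1.1],[0.6,-2.5,-1.1],[0.6,-2.4,-1.1],[0,0,0]], delta_rot=[[-0.4,0,0],[-0.4,0,0],[-0.4,0,0],[-0.4,0,0],[0,0,0]])

```text
time: 17.82
tool_pos: [0.4972, -0.3216, 0.1111]
tcp_rot: [-0.26, 1.56, 0.264]
wrist_force: [-0.1, -0.2, 0.0]
width: 0.999
```

Call:
carry_out(offset=[[0,0,0],[0,0,0],[0,0,0],[0,0,0],[0,0,0]], delta_rot=[[0,0,0],[0,0,0],[0,0,0],[0,0,0],[0,0,0]])

```text
time: 18.23
tool_pos: [0.5006, -0.3172, 0.1154]
tcp_rot: [-0.266, 1.554, 0.266]
wrist_force: [0.2, -0.4, -0.5]
width: 1.0
```

```bash
python3 - <<'E'
from h import *
s,p,d,P=snap('wrist'); z=P[...,2];x=P[...,0];y=P[...,1]; print(s['tool_pos'],s['width'])
rect('case',P,(z>.033)&(z<.053)&(abs(x-.494)<.06)&(abs(y+.344)<.06))
plan([.4935,-.3445,.007],110,5)
E
```

```text
[ 0.50059112 -0.3172467   0.11542398] 1.0001529579564097
case 7179 c [ 492.4 -344.1] size [56.2 75.6] long dir 109.7 z 0.0422
offset [[2.17, -0.46, -0.32], [2.17, -0.46, -0.32], [2.17, -0.46, -0.32], [2.17, -0.47, -0.31], [2.18, -0.46, -0.32]]
rot each [-0.1, 0.0, 0.0] end [ 0.4935 -0.3445  0.007 ]
```

Call:
carry_out(offset=[[0,-1.0,-0.7],[0,-1.3,-0.9],[1.5,0,0],[2.5,0,0],[2.0,0,0]], delta_rot=[[-0.2,0,0],[-0.2,0,0],[0,0,0],[0,0,0],[0,0,0]])

```text
time: 18.7
tool_pos: [0.4933, -0.3465, 0.0554]
tcp_rot: [-0.272, 1.552, 0.269]
wrist_force: [-0.2, -0.2, -0.3]
width: 1.002
```

Call:
carry_out(offset=[[1.5,0,0],[1.5,0,0],[1.3,0,0],[0,0,0],[0,0,0]], delta_rot=[[0,0,0],[0,0,0],[0,0,0],[0,0,0],[0,0,0]])

```text
time: 19.12
tool_pos: [0.4924, -0.3451, 0.0117]
tcp_rot: [-0.269, 1.555, 0.271]
wrist_force: [0.4, -0.4, -0.4]
width: 0.999
```

Call:
carry_out(offset=[[0,0,0],[0,0,0],[0,0,0],[0,0,0],[0,0,0]], delta_rot=[[0,0,0],[0,0,0],[0,0,0],[0,0,0],[0,0,0]])

```text
time: 19.53
tool_pos: [0.4934, -0.3455, 0.0131]
tcp_rot: [-0.271, 1.553, 0.269]
wrist_force: [0.3, -0.1, 0.3]
width: 0.996
```

Now down 6 mm more, close and lift.

Call:
carry_out(offset=[[0.3,0,0],[0.3,0,0],[0,0,0],[0,0,0],[0,0,0]], delta_rot=[[0,0,0],[0,0,0],[0,0,0],[0,0,0],[0,0,0]])

```text
time: 19.95
tool_pos: [0.4928, -0.3451, 0.006]
tcp_rot: [-0.27, 1.554, 0.27]
wrist_force: [0.6, 0.5, 0.1]
width: 1.002
```

Call:
carry_out(offset=[[0,0,0],[0,0,0],[0,0,0],[0,0,0],[0,0,0]], delta_rot=[[0,0,0],[0,0,0],[0,0,0],[0,0,0],[0,0,0]], fingers=-1, newtons=40)

```text
time: 20.37
tool_pos: [0.4933, -0.3454, 0.0066]
tcp_rot: [-0.271, 1.553, 0.27]
wrist_force: [0.0, -0.2, 1.0]
width: 0.648
```

Call:
carry_out(offset=[[0,0,0],[0,0,0],[0,0,0],[0,0,0],[0,0,0]], delta_rot=[[0,0,0],[0,0,0],[0,0,0],[0,0,0],[0,0,0]])

```text
time: 20.78
tool_pos: [0.4933, -0.3454, 0.0066]
tcp_rot: [-0.27, 1.553, 0.27]
wrist_force: [1.5, -0.1, 2.0]
width: 0.65
```

Call:
carry_out(offset=[[-0.5,0,0],[-2,0,0],[-3,0,0],[-3,0,0],[-3,0,0]], delta_rot=[[0,0,0],[0,0,0],[0,0,0],[0,0,0],[0,0,0]])

```text
time: 21.2
tool_pos: [0.4914, -0.3442, 0.121]
tcp_rot: [-0.268, 1.557, 0.273]
wrist_force: [1.0, -0.1, -3.1]
width: 0.648
```

Call:
carry_out(offset=[[0,0,0],[0,0,0],[0,0,0],[0,0,0],[0,0,0]], delta_rot=[[0,0,0],[0,0,0],[0,0,0],[0,0,0],[0,0,0]])

```text
time: 21.62
tool_pos: [0.4913, -0.344, 0.1187]
tcp_rot: [-0.267, 1.557, 0.273]
wrist_force: [0.4, 0.6, -2.1]
width: 0.649
```

```bash
python3 - <<'E'
from h import *
s,p,d,P=snap('wrist'); z=P[...,2];x=P[...,0];y=P[...,1]; print(s['tool_pos'],s['width'],s['wrist_force'])
zt=s['tool_pos'][2]; rect('case',P,(abs(z-zt-.036)<.006)&(p.max(-1)>60)&(abs(x-.494)<.06)&(abs(y+.344)<.06))
save('w7.png',p)
# visible cassette: near face a=-170; case centre at a=-120 (12 mm behind edge), b=0.5
u=np.array([-.2334,.9724]);v=np.array([-.9724,-.2334]);c=np.array([.5095,.1901])-.119*u+.0006*v; print(c)
plan([c[0],c[1],.11],103.7)
E
```

```text
[ 0.49129528 -0.34398057  0.11865753] 0.6487033783443921 [ 0.4413591   0.60617827 -2.12202575]
case 20754 c [ 488.6 -339.9] size [56.2 69.2] long dir 109.5 z 0.1543
[0.53669116 0.07424436]
offset [[0.07, 2.52, 1.22], [0.07, 2.53, 1.21], [0.06, 2.54, 1.19], [0.07, 2.55, 1.17], [0.06, 2.56, 1.15]]
offset [[0.07, 2.57, 1.14], [0.06, 2.57, 1.12], [0.07, 2.58, 1.1], [0.06, 2.59, 1.08], [0.07, 2.6, 1.06]]
offset [[0.06, 2.6, 1.05], [0.07, 2.61, 1.03], [0.06, 2.62, 1.01], [0.07, 2.63, 0.99], [0.06, 2.63, 0.97]]
rot each [0.4, -0.0, -0.0] end [0.5367 0.0743 0.11  ]
```

Call:
carry_out(offset=[[0,1.5,0.7],[0,2.5,1.2],[0,2.6,1.2],[0,2.6,1.2],[0,2.6,1.15]], delta_rot=[[0.4,0,0],[0.4,0,0],[0.4,0,0],[0.4,0,0],[0.4,0,0]])

```text
time: 22.08
tool_pos: [0.5056, -0.2145, 0.12]
tcp_rot: [-0.241, 1.559, 0.243]
wrist_force: [0.1, -0.1, -2.2]
width: 0.649
```

Call:
carry_out(offset=[[0,2.6,1.15],[0,2.6,1.1],[0,2.6,1.1],[0,2.6,1.1],[0,2.6,1.1]], delta_rot=[[0.4,0,0],[0.4,0,0],[0.4,0,0],[0.4,0,0],[0.4,0,0]])

```text
time: 22.5
tool_pos: [0.5208, -0.0739, 0.1202]
tcp_rot: [-0.215, 1.562, 0.216]
wrist_force: [0.3, -0.4, -2.6]
width: 0.652
```

Call:
carry_out(offset=[[0,2.6,1.1],[0,2.6,1.1],[0,2.6,1.05],[0,2.6,1.0],[0,1.5,0.5]], delta_rot=[[0.4,0,0],[0.4,0,0],[0.4,0,0],[0.4,0,0],[0.4,0,0]])

```text
time: 22.92
tool_pos: [0.5362, 0.0545, 0.1202]
tcp_rot: [-0.188, 1.564, 0.19]
wrist_force: [-0.7, 0.2, -2.6]
width: 0.647
```

Call:
carry_out(offset=[[0,0,0],[0,0,0],[0,0,0],[0,0,0],[0,0,0]], delta_rot=[[0,0,0],[0,0,0],[0,0,0],[0,0,0],[0,0,0]])

```text
time: 23.33
tool_pos: [0.5365, 0.0508, 0.121]
tcp_rot: [-0.187, 1.563, 0.187]
wrist_force: [0.4, -0.7, -2.3]
width: 0.652
```

```bash
python3 - <<'E'
from h import *
s=read_state(); print(s['tool_pos'],s['width'])
R=Ro.from_rotvec(s['tcp_rot']).as_matrix(); print('yaw',np.degrees(np.arctan2(R[1,1],R[0,1])))
plan([.5367,.0743,.06],103.7,5)
E
```

```text
[0.53649636 0.05082815 0.12101124] 0.6524608316579281
yaw 103.64644511612958
offset [[1.22, 0.46, 0.12], [1.22, 0.45, 0.11], [1.22, 0.46, 0.12], [1.22, 0.45, 0.11], [1.22, 0.46, 0.12]]
rot each [-0.0, -0.0, 0.0] end [0.5367 0.0743 0.06  ]
```

Call:
carry_out(offset=[[1.0,0.5,0.1],[1.8,0.5,0.1],[1.8,0.5,0.1],[1.5,0.5,0.15],[1.0,0.3,0.1]], delta_rot=[[0,0,0],[0,0,0],[0,0,0],[0,0,0],[0,0,0]])

```text
time: 23.75
tool_pos: [0.5351, 0.0755, 0.0479]
tcp_rot: [-0.187, 1.565, 0.188]
wrist_force: [0.3, 0.4, -2.7]
width: 0.646
```

Call:
carry_out(offset=[[0,0,0],[0,0,0],[0,0,0],[0,0,0],[0,0,0]], delta_rot=[[0,0,0],[0,0,0],[0,0,0],[0,0,0],[0,0,0]])

```text
time: 24.17
tool_pos: [0.5377, 0.0754, 0.0515]
tcp_rot: [-0.188, 1.56, 0.188]
wrist_force: [-0.7, 0.9, -2.4]
width: 0.649
```

```bash
python3 - <<'E'
from h import *
s,p,d,P=snap('wrist'); save('w8.png',p); z=P[...,2];x=P[...,0];y=P[...,1]
zt=s['tool_pos'][2]; rect('case',P,(abs(z-zt-.036)<.006)&(p.max(-1)>60)&(abs(x-.537)<.06)&(abs(y-.074)<.07))
rect('cass',P,(z>.026)&(z<.042)&(abs(x-.54)<.1)&(y>-.05)&(y<.15)&(p.max(-1)<110))
plan([.5367,.0743,.042],103.5,5); print(s['tool_pos'],s['width'],s['wrist_force'])
E
```

```text
case 21660 c [539.1  80.8] size [65.8 69.2] long dir 103.6 z 0.0871
cass 14303 c [528.2 108.8] size [90.2 74.3] long dir 13.1 z 0.033
offset [[0.19, -0.02, -0.02], [0.19, -0.02, -0.02], [0.19, -0.02, -0.02], [0.18, -0.01, -0.02], [0.19, -0.02, -0.03]]
rot each [0.0, 0.0, 0.0] end [0.5367 0.0743 0.042 ]
[0.5376995  0.07539319 0.05151017] 0.6489069172579411 [-0.67773653  0.92768867 -2.42604196]
```

View pics/w8.png

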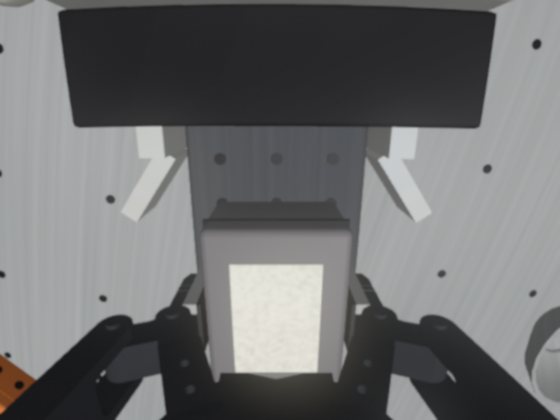

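The held case (205-350, 220-375) is square and centred over the cassette, clear of the hood. Lowering.

Call:
carry_out(offset=[[0.4,-0.05,-0.05],[0.4,-0.05,-0.05],[0.3,0,0],[0.1,0,0],[0,0,0]], delta_rot=[[0,0,0],[0,0,0],[0,0,0],[0,0,0],[0,0,0]])

```text
time: 24.63
tool_pos: [0.5355, 0.0742, 0.0378]
tcp_rot: [-0.188, 1.563, 0.188]
wrist_force: [0.4, 0.9, -1.8]
width: 0.65
```

Call:
carry_out(offset=[[0.1,0,0],[0,0,0],[0.1,0,0],[0,0,0],[0,0,0]], delta_rot=[[0,0,0],[0,0,0],[0,0,0],[0,0,0],[0,0,0]])

```text
time: 25.05
tool_pos: [0.536, 0.0743, 0.0375]
tcp_rot: [-0.188, 1.563, 0.188]
wrist_force: [-4.9, -0.8, 8.1]
width: 0.652
```

Contact (8 N up). Releasing and rising.

Call:
carry_out(offset=[[-0.1,0,0],[0,0,0],[0,0,0],[0,0,0],[0,0,0]], delta_rot=[[0,0,0],[0,0,0],[0,0,0],[0,0,0],[0,0,0]], fingers=1)

```text
time: 25.47
tool_pos: [0.5359, 0.0743, 0.0372]
tcp_rot: [-0.188, 1.563, 0.188]
wrist_force: [-0.4, 0.5, -0.1]
width: 1.0
```

Call:
carry_out(offset=[[-1,0,0],[-2,0,0],[-3.5,0,0],[-4,0,0],[-4,0,0]], delta_rot=[[0,0,0],[0,0,0],[0,0,0],[0,0,0],[0,0,0]])

```text
time: 25.88
tool_pos: [0.5349, 0.0742, 0.1837]
tcp_rot: [-0.188, 1.564, 0.188]
wrist_force: [0.8, -0.3, 1.2]
width: 0.999
```

Call:
carry_out(offset=[[0,0,0],[0,0,0],[0,0,0],[0,0,0],[0,0,0]], delta_rot=[[0,0,0],[0,0,0],[0,0,0],[0,0,0],[0,0,0]])

```text
time: 26.3
tool_pos: [0.5344, 0.0742, 0.1803]
tcp_rot: [-0.188, 1.566, 0.188]
wrist_force: [-1.0, -0.6, -0.6]
width: 0.998
```

```bash
python3 - <<'E'
from h import *
s,p,d,P=snap('wrist'); save('w9.png',p); z=P[...,2];x=P[...,0];y=P[...,1]; print(s['tool_pos'],s['wrist_force'],s['width'])
rect('case',P,(z>.064)&(z<.086)&(abs(x-.537)<.06)&(abs(y-.074)<.06)&(p.max(-1)>60))
rect('cass+case',P,(z>.026)&(z<.042)&(abs(x-.54)<.1)&(y>-.05)&(p.max(-1)<110)|(z>.045)&(z<.086)&(abs(x-.537)<.045)&(abs(y-.07)<.045))
rect('hood',P,(z>.053)&(z<.068)&(abs(x-.52)<.13)&(y>.1)&(p.max(-1)<90))
E
```

```text
[0.53440747 0.07419262 0.18031102] [-0.99872995 -0.63945234 -0.57360235] 0.9976653471769676
case 6078 c [534.4  74.1] size [56.2 77.4] long dir 103.8 z 0.0733
cass+case 12762 c [534.1  85.3] size [ 90.  123.5] long dir 103.4 z 0.0346
hood 13689 c [514.2 168.3] size [169.1  45.5] long dir 13.4 z 0.0589
```

View pics/w9.png

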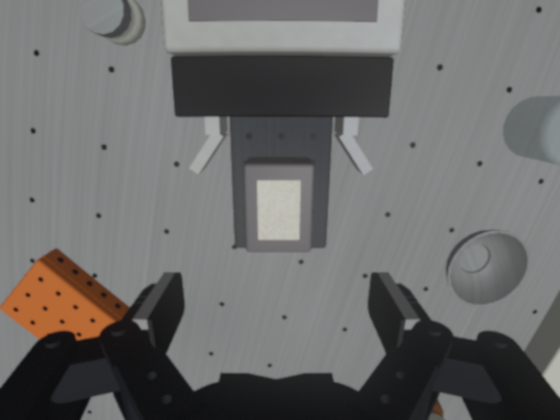

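The case is on the cassette, upright with its top at 73 mm. It is square within 0.4°, about 2 mm off centre, with about 13 mm free behind it and about 36 mm clear of the hood. The cassette has not moved. In the picture the case is at (279,208) and the cassette shows either side of it; the slight overlap at the near edge is perspective. Handing in.

```bash
python3 -c "
from h import *
print(finish_job())"
```

```text
the job is handed in; nothing more can be done
None
```

The job is done and handed in at about 26 s of the 72 s allowed. No verdict is reported on hand-in.

- **Case off:** I lifted the short case off and stood it upright inside the mat.
- **Cassette in:** I pushed the cassette along the bench with both fingers until it hit a hard stop. The force rose from about 10 to 21 N with only 0.1 mm of further travel.
- **Case back:** I put the case back on the showing part of the cassette, released it and raised the gripper clear.

**Last checks:**
- **Cassette:** 123.5–124 mm of it shows in front of the hood (125 mm expected, within measuring error), and it is square with the reader.
- **Case:** its top is at 73 mm, its yaw is within 0.4° of the cassette's, and it sits about 2 mm off the centre line. It has about 13 mm of cassette behind it and 17 mm at each side. In the last wrist picture it seems to reach the near edge; I take that as perspective, since the depth measurement shows it inside.
- **Other things on the bench:** I did not touch any of them, but I did not re-measure their positions at the end.

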